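# Set the tube carriage of the welding jig against its stop

### The job

On the jig rail, press down the pad in the middle of the carriage to free its clamp, and with the pad kept down push the carriage along the rail until it rests against the stop that carries the round knob. Then let go so that the pad comes up and clamps again. Pick nothing up, never force the carriage along while it is clamped, and leave the other things on the bench where they stand.

Things in the scene. Friction and masses are not known exactly. Their poses are not given: they have to be found in the camera images.
- rail: aluminium jig rail fixed to the bench, 440 mm long (along its y axis), foot 70 mm wide, running surface 56 mm wide and 28 mm above the bench. Origin: centre of its underside, on the bench; x across the rail, y along it, z up. It may lie up to 0.3 rad askew
- carriage (a joint): position of the steel carriage along the rail's y axis in m, 0 at the rail's middle; start within 0.04 either way. Clamped, it resists some 15 N or more; with the pad pressed it runs freely (1 N)
- carriage_mid (a point): centre of the carriage, 45 mm above the bench, midway between its two end walls. The carriage is 64 mm wide across the rail and 90 mm long along it: at each end an upright wall 15 mm thick whose top is 61 mm above the bench; between the walls a bay 60 mm long holds the pad, with low side cheeks (8 mm thick, top 46 mm above the bench). A low V cradle for tubes sticks out from its +x side to 62 mm from the centreline, top 55 mm above the bench
- pad (a joint): how far the pad is pressed down, m: 0 up (clamped), 0.010 fully down. The clamp is free from about 0.0035 on; 0.005 to 0.008 is a good working depth. The spring takes 1 N at the start, 6 N at 0.0035 and 7.5 N fully down, and lifts the pad again when it is let go
- pad_top (a point): centre of the top face of the ribbed black rubber pad in the middle of the carriage, 44 mm across the rail by 56 mm along it; 52 mm above the bench when up, 9 mm below the tops of the end walls. Press here; a shut fingertip fits between the end walls and can push on either
- knob_stop_mid (a point): centre of the block of the stop to go to, 45 mm above the bench: a steel block across the rail, 78 mm by 30 mm along the rail, top 53 mm above the bench, with a round knob (28 mm across, top 86 mm above the bench) upon it. It is fixed on the rail, at either end of the carriage's way. When the carriage touches it, their centres are 60 mm apart
- plain_stop_mid (a point): the same point of the other stop, the same block without a knob; fixed at the rail's other end. Not the one to go to
- tube_a: short steel tube standing upright beside the rail on the robot's side, 32 mm across, 70 mm high; origin under its centre; leave alone
- fitting: brass fitting standing beside the rail on the robot's side, 34 mm across, 36 mm high; origin under its centre; leave alone
- jar: jar with a steel cap behind the rail, 64 mm across, 75 mm high; origin under its centre; leave alone
- magnet: flat triangular welding magnet behind the rail, about 90 mm, 14 mm thick; origin in its underside, near one corner; leave alone
- brush: brush lying on the right of the bench, 200 mm long along its x axis; origin at mid-length, on the bench; leave alone
- hammer: hammer lying on the left of the bench, 260 mm long along its x axis; origin at mid-length, on the bench; leave alone

How it is judged:
By the outcome, as a careful person would: the job done as asked, in the order asked, and still so for the second after the job is handed in, with the robot touching nothing.
It also fails if it takes over 38 s, if anything falls off the work surface, if the arm or the gripper's body presses on something with over 40 N, if the wrist force passes 120 N, or if a joint passes its speed limit or range.

### The arm

A 7-joint arm with a two-finger parallel gripper is mounted at the origin on the work surface. World frame = base frame: x ahead of the robot, y to its left, z up, the work surface at z = 0. Lengths are in m, angles in rad, forces in N, time in s.
With the tool pointing down it reaches from about 0.425 to 1.025 m from the base axis. Payload 9.4 kg.
Tool frame: the origin (TCP) lies on the centre line of the jaws, within the pads' length; the fingertips stand tips_ahead ahead of it and the grasp point (between the pads) lies 2 mm behind it (tips_ahead is the distance from the TCP to the fingertips, in m); z points along the fingers, y is the line along which they close (so a half turn about z gives the same grasp; the last joint's range is limited). The gripper opens to 85 mm and grips with 20 to 120 N. Pads are 22 mm wide; open, the fingers measure 114 mm over their backs; the gripper's body (76 mm by 85 mm) begins 54 mm behind the grasp point. The pads swing forward as they close: fully open they stand 13 mm farther back than shut.
Start: joints at [1.116, 0.599, -0.003, 1.599, 0.002, 0.943, -0.08], TCP at [0.267, -0.674, 0.248] pointing down, gripper open.
Joint ranges: [-2.57, 2.57], [-0.35, 1.97], [-1.29, 1.29], [0.11, 2.56], [-1.05, 4.19], [0.11, 1.86], [-2.63, 2.63]. Speed limits (rad/s): [2.22, 2.22, 3.01, 3.01, 3.14, 3.14, 3.14].

### API

Orientations are given as a rotation vector (axis times angle).
In Python, from bench import * gives the robot as it stands.
- The arm moves only by the shell command python3 -m pendant 'ROWS' [FORCE]. ROWS is JSON, a list of rows, each a list of 3 entries, a list of its own where there are three numbers: the shift along the tool's x, y, z in mm, then the turn, a rotation vector about the tool's x, y, z in rad, then the opening, from 0 (shut) to 1 (fully open). A call has 1 to 12 rows; each row is the pose to reach, as a shift and turn from the pose commanded when the call began, along the tool's axes at that moment; what a row does not reach only later rows make up. A row lasts 1/10 s, in which the tool goes at most 50 mm and 8.59 degrees, less where a joint would pass 70% of its speed; a pose out of reach is approached as far as the arm can. A call with a gripper value outside its range is refused whole. The fingers move at their own pace and stop on an object; FORCE is the grip in N (left out, the last holds). Time passes only in rows, so rows that repeat a pose let the fingers close. It gives the time, the measured TCP pose, the force, the opening and the grip force at its end, in the units of the state.
- observe(): the state, without advancing time (a new reading comes with each control period).
- grab_frame(name): name is "scene" or "top"; returns a dict with "img" (480x640x3 uint8, red, green, blue), "z_map" (480x640 float32, m along the optical axis (not along the pixel's ray), 0 where there is no reading), "mtx" (3x3 intrinsics, pixels), "k1" (the pictures are not rectified: a ray, as slopes to the right and down, at radius r is drawn at 1 + k1 r^2 times it, then the intrinsics apply), "rvec" (rotation vector, rad) and "tvec" (3), from world to camera coordinates, as OpenCV has them. Camera axes: x right, y down, z forward; pixel columns grow to the right and rows downward; lengths in m; the calibration is good to about 2 mm. A picture is of the moment at which its call begins.
- hand_in(): hands the job in; it is judged then, once.
The state is a dict: "time_s": time; "joints": joint angles; "qvel": joint speeds; "tau": joint torques, N m; "tcp_pos": TCP position; "eef_rot": TCP orientation; "force": force on the tool from outside, world axes, zero at the start; "wrist_torque": the same for the moment, N m; "finger_gap": finger opening in m; "grasp_force": force on a finger pad.
Only numpy, scipy, OpenCV 4.12 (cv2) and the standard library are available. Lean on these libraries where they do the work, as an engineer would, in place of code of your own. Each camera call takes 0.05 s, during which the arm holds its last target. There are 200 camera calls.

## Working session

There is one attempt and no reset: what is moved stays moved. The work goes in short steps, Python scripts to look and compute and a shell command to move; the robot and the scene stay as the last step left them, time stands still between calls to the robot, and variables do not carry over. Pictures are saved under pics/ and viewed, at most 10 in all, crops included, and the job is handed in when it is done.

```bash
mkdir -p pics; ls
cat > h.py <<'E'
from bench import *
import numpy as np, cv2
def save(n,f): 
    F=grab_frame(n); cv2.imwrite(f'pics/{f}.png',F['img'][:,:,::-1]); np.savez(f'pics/{f}.npz',**F); return F
def load(f): return dict(np.load(f'pics/{f}.npz'))
def ray(F,uv):
    uv=np.atleast_2d(np.array(uv,float)); K=F['mtx']; d=(uv-[K[0,2],K[1,2]])/[K[0,0],K[1,1]]
    p=d.copy(); k=float(F['k1'])
    for _ in range(20): p=d/(1+k*(p**2).sum(1,keepdims=True))
    R,_=cv2.Rodrigues(np.array(F['rvec'],float)); t=np.array(F['tvec'],float).ravel()
    return -R.T@t, np.c_[p,np.ones(len(p))]@R   # unit optical depth
def plane(F,uv,z):
    o,d=ray(F,uv); return o+d*((z-o[2])/d[:,2])[:,None]
def depth(F,uv):
    o,d=ray(F,uv); uv=np.atleast_2d(uv).astype(int); return o+d*F['z_map'][uv[:,1],uv[:,0]][:,None]
E
python3 - <<'E'
from h import *
print(observe())
for n in('scene','top'):
    F=save(n,n+'0'); print(n,ray(F,[[320,240]]))
E
```

```text
pics
{'time_s': 0.0, 'joints': array([ 1.11627719,  0.60014217, -0.00253717,  1.60011265,  0.00184336,
        0.94291587, -0.0798046 ]), 'qvel': array([-0.00101765, -0.000978  ,  0.00084607,  0.00064768, -0.0004333 ,
       -0.00032532,  0.00097812]), 'tau': array([ 1.99129545e-04, -7.76456308e+01,  1.56503398e+00, -2.58003402e+01,
        1.22898747e-02,  8.98222992e-03,  3.74315925e-05]), 'tcp_pos': array([ 0.26725939, -0.67346792,  0.24741088]), 'eef_rot': array([-3.08420313e+00, -5.89785545e-01,  7.43487613e-04]), 'force': array([-0.23013561,  0.01469479, -0.4799018 ]), 'wrist_torque': array([-0.02192223,  0.0180963 , -0.03949002]), 'grasp_force': 0.0, 'finger_gap': 0.08551368295781213}
scene (array([1.27595802, 0.1051422 , 0.79388658]), array([[-0.7087955 , -0.10533713, -0.69753207]]))
top (array([0.49476264, 0.0210257 , 1.43529779]), array([[ 0.02493529, -0.01610593, -0.99968327]]))
```

View pics/top0.png

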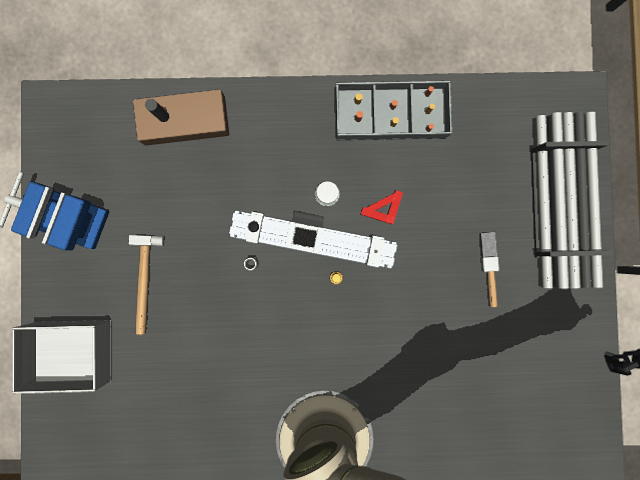

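View pics/scene0.png

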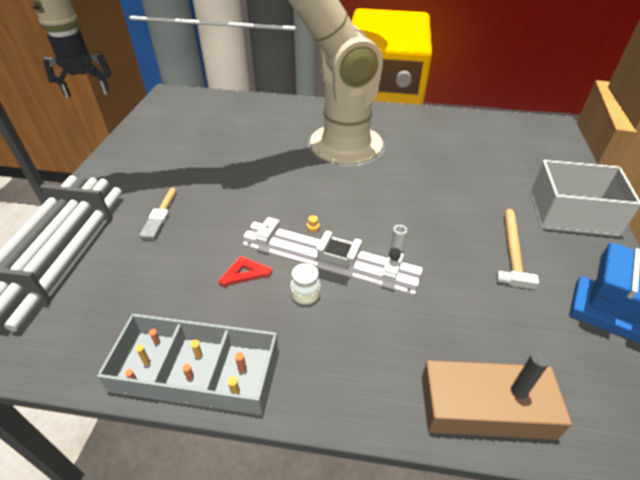

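The top view shows the knob at (253,227) on the left (+y) stop, the black pad at (305,237), the plain stop at (381,252), the tube at (250,264) and the fitting at (336,279). In the scene view the pad is at about (342,248) and the knob at (395,254).

```bash
cat > m.py <<'E'
from h import *
def blob(F,c,r,thr=60):
    g=F['img'].max(2); m=np.zeros_like(g); x,y=c; s=np.s_[y-r:y+r+1,x-r:x+r+1]; m[s]=(g[s]<thr)*255
    n,l,st,ce=cv2.connectedComponentsWithStats(m)
    i=min((i for i in range(1,n) if st[i,4]>25),key=lambda i:np.hypot(*(ce[i]-c)))
    cs=cv2.findContours((l==i).astype(np.uint8),0,2)[0]
    return ce[i],st[i,4],cv2.minAreaRect(cs[0])
E
python3 - <<'E'
from m import *
F=load('top0')
for c,r,z in(((305,237),14,.052),((253,227),9,.086)):
    ce,a,b=blob(F,c,r); P=plane(F,[ce],z)[0]; q=plane(F,cv2.boxPoints(b),z)
    print(ce,a,P,depth(F,[ce])[0],np.linalg.norm(q[1]-q[0]),np.linalg.norm(q[2]-q[1]),(q[1]-q[0])[:2],(q[2]-q[1])[:2])
# rail axis: white mask
g=F['img'].min(2); m=np.zeros_like(g); m[200:275,222:402]=(g[200:275,222:402]>150)*255
m=cv2.morphologyEx(m,cv2.MORPH_CLOSE,np.ones((9,9)))
n,l,st,ce=cv2.connectedComponentsWithStats(m); i=1+np.argmax(st[1:,4])
b=cv2.minAreaRect(cv2.findContours((l==i).astype(np.uint8),0,2)[0][0]); q=plane(F,cv2.boxPoints(b),.035); print(b,q)
e=max((q[1]-q[0],q[2]-q[1]),key=np.linalg.norm); print(np.linalg.norm(e),np.degrees(np.arctan2(e[1],e[0])),q.mean(0))
for c,z in(((250,264),.07),((336,279),.036),((327,193),.075)): print(plane(F,[c],z),depth(F,[c]))
print(plane(F,[[381,252]],.053))
S=load('scene0'); ce,a,b=blob(S,(342,246),14,70); print(ce,a,plane(S,[ce],.052),depth(S,[ce]))
ce,a,b=blob(S,(395,254),8,70); print(ce,a,plane(S,[ce],.08),depth(S,[ce]))
E
```

```text
[304.42638037 237.1809816 ] 326 [0.53748615 0.03896824 0.052     ] [0.53742474 0.03894245 0.05398847] 0.04162950215365221 0.05412264403190587 [ 0.04083785 -0.00807995] [-0.0105935  -0.05307578]
[253.32926829 226.41463415] 82 [0.56655004 0.16704973 0.086     ] [0.56671576 0.16738683 0.08288519] 0.022716879802488914 0.02278699218604622 [-0.00049678 -0.02271145] [-0.02278327  0.00041174]
((312.8619384765625, 238.6750946044922), (167.11630249023438, 30.20496368408203), 11.218842506408691) [[ 0.54235443  0.23937086  0.035     ]
 [ 0.61983864  0.2227587   0.035     ]
 [ 0.52478375 -0.20626134  0.035     ]
 [ 0.44732437 -0.18854647  0.035     ]]
0.4394241964064488 -102.49279903742128 [0.5335753  0.01683044 0.035     ]
[[0.4716134  0.17895266 0.07      ]] [[0.47044459 0.18692643 0.00106575]]
[[ 0.42661496 -0.04107642  0.036     ]] [[ 0.42651379 -0.04116861  0.03392272]]
[[ 0.64867688 -0.02156655  0.075     ]] [[ 0.64907479 -0.02167666  0.07148329]]
[[ 0.49454225 -0.15884496  0.053     ]]Traceback (most recent call last):
  File "<stdin>", line 14, in <module>
  File "m.py", line 5, in blob
    i=min((i for i in range(1,n) if st[i,4]>25),key=lambda i:np.hypot(*(ce[i]-c)))
ValueError: min() iterable argument is empty
```

```bash
cat > g.py <<'E'
from h import *
from scipy.spatial.transform import Rotation as Ro
U=np.array([.222,.975,0]); 
def goal(p,yaw_y=-12.6):
    s=observe(); R=Ro.from_rotvec(s['eef_rot']); a=np.radians(yaw_y); y=[np.cos(a),np.sin(a),0]; z=[0,0,-1]
    G=Ro.from_matrix(np.c_[np.cross(y,z),y,z]); 
    print(s['time_s'],s['tcp_pos'],s['force'],'gap',s['finger_gap'],'shift mm',(R.inv().apply(np.array(p)-s['tcp_pos'])*1e3).round(1),'turn',(R.inv()*G).as_rotvec().round(3),'U in tool',R.inv().apply(U).round(3))
E
python3 - <<'E'
from g import *
import bench
print([n for n in dir(bench) if not n.startswith('__')], getattr(bench,'tips_ahead',None))
goal([.539,.045,.16])
E
```

```text
['IKError', 'grab_frame', 'hand_in', 'observe', 'tips_ahead'] 0.017
0.1 [ 0.26729514 -0.67350072  0.24750066] [0.07861505 0.39952579 0.09301298] gap 0.08558357427431541 shift mm [ 517.6 -567.4   88.2] turn [-0.001 -0.001 -0.973] U in tool [ 0.566 -0.824  0.001]
```

```bash
python3 -m pendant '[[[30,-33,5],[0,0,-0.06],0],[[62,-68,10],[0,0,-0.14],0],[[94,-103,15],[0,0,-0.22],0],[[126,-138,20],[0,0,-0.3],0],[[158,-173,25],[0,0,-0.38],0],[[190,-208,30],[0,0,-0.46],0],[[222,-243,35],[0,0,-0.54],0],[[254,-278,40],[0,0,-0.62],0],[[286,-313,45],[0,0,-0.7],0],[[318,-348,50],[0,0,-0.78],0],[[350,-383,55],[0,0,-0.86],0],[[382,-418,60],[0,0,-0.93],0]]' 40
python3 -c "
from g import *
goal([.539,.045,.12])"
```

```text
time_s: 1.3
tcp_pos: [0.4686, -0.1427, 0.188]
eef_rot: [-2.491, -1.915, 0.0]
force: [0.9, -0.6, 0.1]
finger_gap: -0.0002
grasp_force: 0.0
1.3 [ 0.46856519 -0.14270074  0.18803846] [ 0.85066304 -0.62118657  0.10397605] gap -0.00015951649044760658 shift mm [199.5  19.8  68. ] turn [-0.    0.   -0.04] U in tool [ 0.999 -0.036 -0.   ]
```

```bash
python3 -m pendant '[[[30,3,8],[0,0,-0.02],0],[[70,7,20],[0,0,-0.04],0],[[110,11,34],[0,0,-0.04],0],[[150,15,48],[0,0,-0.04],0],[[185,18,60],[0,0,-0.04],0],[[199,20,68],[0,0,-0.04],0],[[199,20,68],[0,0,-0.04],0]]'
python3 -c "
from g import *
goal([.539,.045,.075])
F=save('scene','s1'); cv2.imwrite('pics/s1c.png',cv2.resize(F['img'][150:330,200:440,::-1],None,fx=3,fy=3))"
```

```text
time_s: 2.0
tcp_pos: [0.5394, 0.0448, 0.1191]
eef_rot: [-2.45, -1.964, 0.001]
force: [0.1, -1.9, 0.0]
finger_gap: 0.0002
grasp_force: 0.0
2.0 [0.53938026 0.04479661 0.11909802] [ 0.08801606 -1.90168699  0.04965975] gap 0.00018315149443687097 shift mm [ 0.1 -0.3 44.1] turn [-0.002 -0.     0.001] U in tool [1.    0.005 0.   ]
```

View pics/s1c.png

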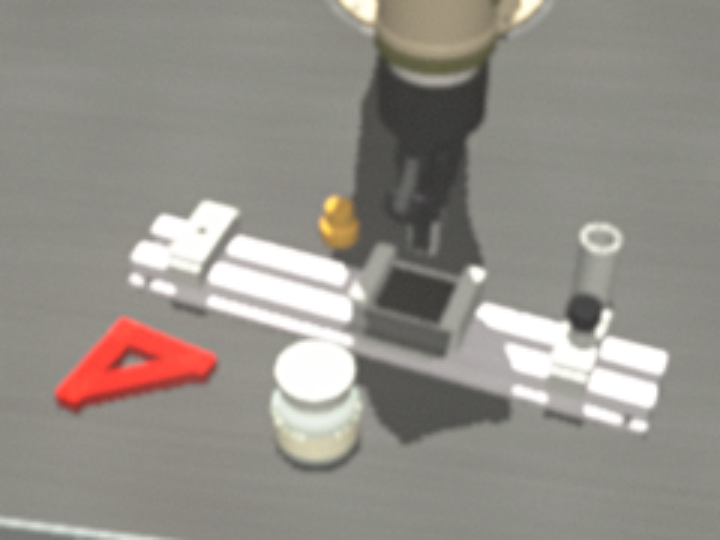

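The crop shows the closed fingertip at (425,250), above the bay with the pad at (415,290). Both walls and the tube are clear of it.

```bash
python3 -m pendant '[[[0,0,20],[0,0,0],0],[[0,0,40],[0,0,0],0],[[0,0,45],[0,0,0],0],[[0,0,48],[0,0,0],0],[[0,0,50],[0,0,0],0],[[0,0,51],[0,0,0],0],[[0,0,51],[0,0,0],0]]'
python3 -c "
from g import *
goal([.539,.045,.063])"
```

```text
time_s: 2.75
tcp_pos: [0.5395, 0.0424, 0.0698]
eef_rot: [2.455, 1.96, 0.001]
force: [0.2, -0.1, -0.5]
finger_gap: 0.0001
grasp_force: 0.0
2.75 [0.53953746 0.04238169 0.069757  ] [ 0.19909615 -0.0990284  -0.50121214] gap 6.177123991202521e-05 shift mm [ 2.4 -1.1  6.8] turn [ 0.001 -0.    -0.003] U in tool [1.    0.001 0.   ]
```

```bash
python3 -m pendant '[[[0,0,1],[0,0,0],0],[[0,0,2],[0,0,0],0],[[0,0,2],[0,0,0],0]]'; python3 -m pendant '[[[0,0,1],[0,0,0],0],[[0,0,2],[0,0,0],0],[[0,0,2],[0,0,0],0]]';  python3 -m pendant '[[[0,0,1],[0,0,0],0],[[0,0,2],[0,0,0],0],[[0,0,2],[0,0,0],0]]'
```

```text
time_s: 3.05
tcp_pos: [0.5396, 0.0425, 0.0674]
eef_rot: [2.455, 1.96, 0.001]
force: [-0.3, -0.6, 2.8]
finger_gap: 0.0001
grasp_force: 1.6
time_s: 3.35
tcp_pos: [0.5396, 0.0425, 0.0654]
eef_rot: [2.455, 1.96, 0.001]
force: [1.0, -0.0, 6.0]
finger_gap: 0.0001
grasp_force: 2.7
time_s: 3.65
tcp_pos: [0.5397, 0.0425, 0.0635]
eef_rot: [2.454, 1.96, 0.001]
force: [0.0, -0.7, 5.4]
finger_gap: 0.0002
grasp_force: 3.2
```

```bash
python3 -m pendant '[[[0,0,1],[0,0,0],0],[[0,0,1],[0,0,0],0],[[2,0,1],[0,0,0],0],[[5,0,1],[0,0,0],0],[[8,0,1],[0,0,0],0],[[12,0,1],[0,0,0],0],[[16,0,1],[0,0,0],0],[[20,0,1],[0,0,0],0],[[24,0,1],[0,0,0],0],[[28,0,1],[0,0,0],0],[[30,0,1],[0,0,0],0],[[30,0,1],[0,0,0],0]]'
python3 - <<'E'
from m import *
F=save('top','t2')
cv2.imwrite('pics/t2c.png',cv2.resize(F['img'][180:300,220:400,::-1],None,fx=4,fy=4))
E
```

```text
time_s: 4.85
tcp_pos: [0.5463, 0.0724, 0.0625]
eef_rot: [2.454, 1.961, 0.001]
force: [-0.9, 1.6, 6.2]
finger_gap: -0.0001
grasp_force: 3.2
```

View pics/t2c.png

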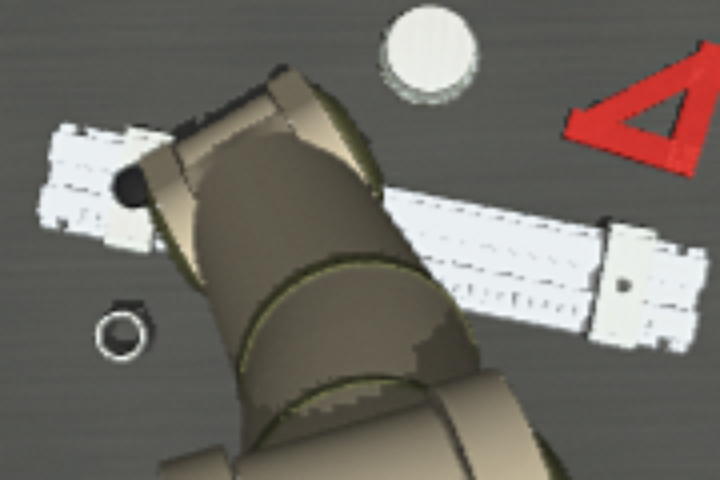

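The arm hides the carriage; the knob at crop (133,187) and the tube at (122,335) haven't moved.

```bash
python3 -m pendant '[[[3,0,0],[0,0,0],0],[[6,0,0],[0,0,0],0],[[10,0,0],[0,0,0],0],[[14,0,0],[0,0,0],0],[[18,0,0],[0,0,0],0],[[22,0,0],[0,0,0],0],[[26,0,0],[0,0,0],0],[[29,0,0],[0,0,0],0],[[32,0,0],[0,0,0],0],[[34,0,0],[0,0,0],0],[[34,0,0],[0,0,0],0]]'
python3 - <<'E'
from g import *
goal([.5537,.108,.0625])
F=save('scene','s3'); cv2.imwrite('pics/s3c.png',cv2.resize(F['img'][180:320,260:440,::-1],None,fx=4,fy=4))
E
```

```text
time_s: 6.0
tcp_pos: [0.5536, 0.1056, 0.0625]
eef_rot: [-2.454, -1.961, -0.001]
force: [-0.1, 0.3, 6.8]
finger_gap: 0.0001
grasp_force: 3.2
6.0 [0.5536083  0.10556202 0.06251014] [-0.09843982  0.26999213  6.81758021] gap 7.937568309697507e-05 shift mm [ 2.4 -0.4  0. ] turn [ 0.    -0.    -0.002] U in tool [1.    0.002 0.   ]
```

View pics/s3c.png

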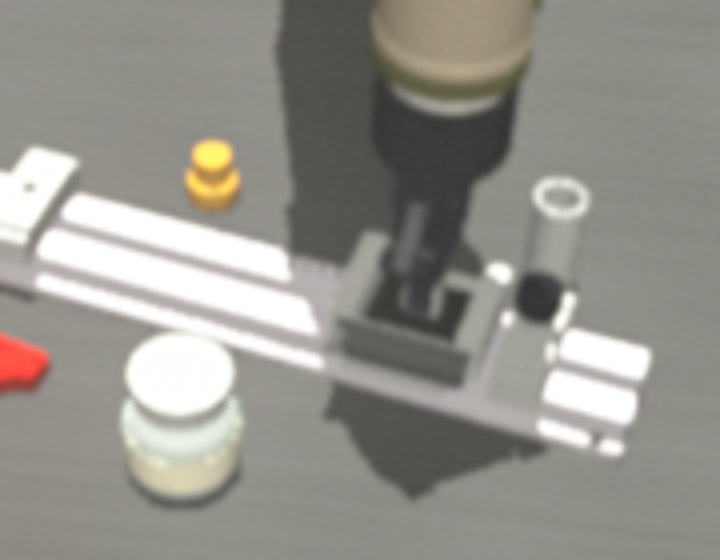

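The carriage, at crop (420,310), has moved along with the pad. A gap of a few mm is left to the knob stop, with the knob at (540,297).

```bash
python3 -m pendant '[[[2,0,0],[0,0,0],0],[[4,0,0],[0,0,0],0],[[6,0,0],[0,0,0],0],[[8,0,0],[0,0,0],0],[[10,0,0],[0,0,0],0],[[12,0,0],[0,0,0],0],[[14,0,0],[0,0,0],0]]'; python3 -m pendant '[[[2,0,0],[0,0,0],0],[[4,0,0],[0,0,0],0],[[6,0,0],[0,0,0],0]]'
```

```text
time_s: 6.75
tcp_pos: [0.5561, 0.1171, 0.0623]
eef_rot: [2.455, 1.959, -0.004]
force: [-1.3, -5.4, 6.4]
finger_gap: -0.0002
grasp_force: 3.3
time_s: 7.05
tcp_pos: [0.5574, 0.123, 0.0623]
eef_rot: [2.455, 1.959, -0.003]
force: [-0.3, -4.8, 6.4]
finger_gap: -0.0001
grasp_force: 3.3
```

The side force of about 5 N is the fingertip sliding on the pad, so the carriage is stopped. I'll push on gently to the wall to seat it.

```bash
python3 -m pendant '[[[2,0,0],[0,0,0],0],[[4,0,0],[0,0,0],0],[[5,0,0],[0,0,0],0]]'; python3 -m pendant '[[[1,0,0],[0,0,0],0],[[2,0,0],[0,0,0],0],[[2,0,0],[0,0,0],0]]'; python3 -c "
from g import *
goal([.5,.1,.1])
F=save('scene','s4'); cv2.imwrite('pics/s4c.png',cv2.resize(F['img'][200:310,320:440,::-1],None,fx=5,fy=5))"
```

```text
time_s: 7.35
tcp_pos: [0.5586, 0.128, 0.0623]
eef_rot: [2.455, 1.959, -0.003]
force: [-1.1, -4.9, 6.0]
finger_gap: 0.0002
grasp_force: 3.3
time_s: 7.65
tcp_pos: [0.559, 0.13, 0.0623]
eef_rot: [2.455, 1.959, -0.003]
force: [-1.4, -4.2, 6.7]
finger_gap: -0.0001
grasp_force: 3.2
7.65 [0.55900005 0.1300321  0.06234437] [-1.36877107 -4.24303496  6.73970771] gap -9.274278746322974e-05 shift mm [-42.5 -50.9 -37.5] turn [-0.001  0.002 -0.004] U in tool [ 1.     0.    -0.002]
```

View pics/s4c.png

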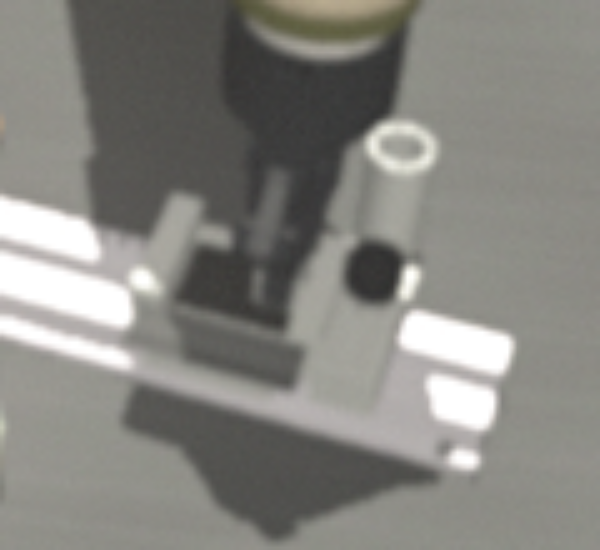

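The carriage wall rests against the knob stop at crop (325,300) with no gap, and the finger is close to that wall. I'll lift straight up.

```bash
python3 -m pendant '[[[0,0,-2],[0,0,0],0],[[0,0,-4],[0,0,0],0],[[0,0,-7],[0,0,0],0],[[0,0,-12],[0,0,0],0],[[0,0,-25],[0,0,0],0],[[0,0,-50],[0,0,0],0],[[0,0,-90],[0,0,0],0],[[0,0,-130],[0,0,0],0],[[0,0,-150],[0,0,0],0]]'
python3 -m pendant '[[[-40,0,0],[0,0,0],0],[[-80,0,0],[0,0,0],0],[[-120,0,0],[0,0,0],0],[[-160,0,0],[0,0,0],0],[[-200,0,0],[0,0,0],0],[[-240,0,0],[0,0,0],0],[[-250,0,0],[0,0,0],0],[[-250,0,0],[0,0,0],0]]'
python3 - <<'E'
from m import *
F=save('top','t5'); cv2.imwrite('pics/t5c.png',cv2.resize(F['img'][180:300,220:400,::-1],None,fx=4,fy=4))
k=plane(F,[blob(F,(253,227),9)[0]],.086)[0]
try:
    ce,a,b=blob(F,(276,231),12); p=plane(F,[ce],.052)[0]; print(ce,a,p,np.linalg.norm((p-k)[:2]),depth(F,[ce]))
except Exception as e: print(e)
E
```

```text
time_s: 8.6
tcp_pos: [0.5605, 0.1326, 0.2166]
eef_rot: [2.453, 1.961, 0.008]
force: [0.3, 0.5, -0.4]
finger_gap: 0.0004
grasp_force: 0.0
time_s: 9.4
tcp_pos: [0.5041, -0.1138, 0.2131]
eef_rot: [2.457, 1.956, 0.001]
force: [0.1, -0.7, 0.0]
finger_gap: 0.0
grasp_force: 0.0
[276.68313953 231.59883721] 344 [0.55357123 0.11054849 0.052     ] 0.05788511688286047 [[0.55364981 0.11066812 0.05015145]]
```

View pics/t5c.png

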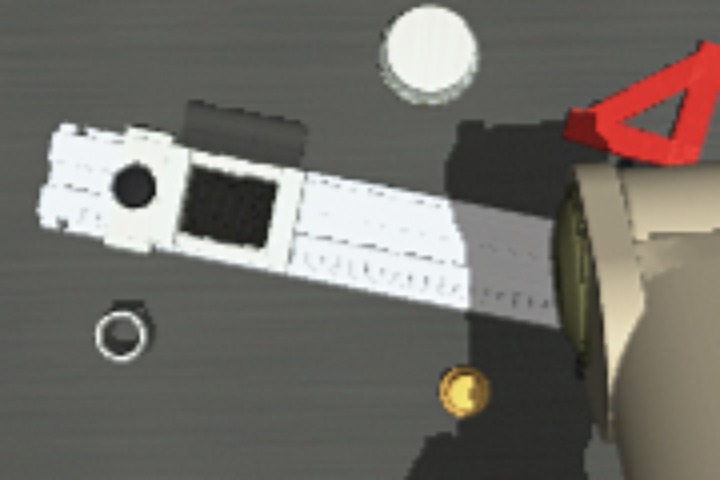

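The carriage, with its pad at crop (228,205), sits flush against the knob stop at (133,187). The centres measure 58 mm apart against the nominal 60, and nothing else has moved.

```bash
python3 -c "
from bench import *
print(hand_in())"
```

```text
the job is handed in; nothing more can be done
None
```

The carriage was pushed with its pad held down until it rested against the knob stop, then released so the pad came up and could clamp again; the job is handed in at about 9.5 s, with nothing else on the bench seen to move.

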